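Stack a gilded slat to dry on spacer sticks

ROBOT

A 6-joint arm with a two-finger parallel gripper is mounted at the origin on the work surface. World frame = base frame: x ahead of the robot, y to its left, z up, the work surface at z = 0. Lengths are in mm, angles in rad, forces in N, time in s.
With the tool pointing down it reaches from about 350 to 775 mm from the base axis. Payload 7.3 kg.
Tool frame: the origin (TCP) lies midway between the tips of the shut fingers; the grasp point (between the pads) lies 19 mm behind it; z points along the fingers, y is the line along which they close (so a half turn about z gives the same grasp; the last joint's range is limited). The gripper opens to 92 mm and grips with 3 to 60 N. Pads are 19 mm wide; open, the fingers measure 130 mm over their backs; the gripper's body (75 mm by 190 mm) begins 47 mm behind the grasp point.
Start: joints at [-1.259, 0.342, 1.524, -0, 1.275, -0.146], TCP at [232.061, -470.948, 226.741] pointing down, gripper open.
Joint ranges: [-2.53, 2.53], [-0.77, 2.02], [0.04, 2.7], [-1, 4.14], [0.28, 2.66], [-3.11, 3.11]. Speed limits (rad/s): [2.57, 2.57, 3.14, 3.14, 3.14, 3.14].

INTERFACE

Orientations are given as [roll, pitch, yaw] about the fixed x, y, z axes, in that order (R = Rz(yaw) Ry(pitch) Rx(roll)).
In Python, from plant import readout, vision, order, models gives the robot as it stands. The module is installed in compiled form; this text tells all that it offers.
- The arm moves only by the tool step_arm, never from a script. Its argument "series" is text: rows parted by semicolons, each of 7 numbers parted by spaces: the gripper's target within -1 to 1 (shut at 1, half-way at 0, fully open at -1), then the shift along the tool's x, y, z each as a share of 80 mm, from -1 to 1, then the turn, a rotation vector about the tool's x, y, z each as a share of 2 pi rad, from -1 to 1. In form: jaw x y z ax ay az; .... A call has 1 to 20 rows; each row is the pose to reach, as a shift and turn from the pose commanded when the call began, along the tool's axes at that moment, turning the shorter way round; what a row does not reach only later rows make up. A row lasts 1/10 s, in which the tool goes at most 50 mm and 8.59 degrees, less where a joint would pass 70% of its speed; a pose out of reach is approached as far as the arm can. A call with a number of a shift or a turn outside -1 to 1 is refused whole. A call with a gripper value outside its range is refused whole. The fingers move at their own pace and stop on an object; the grip force is fixed at half the most. Time passes only in rows, so rows that repeat a pose let the fingers close. It gives the time, the measured TCP pose, the force, the opening and the grip force at its end, in the units of the state.
- readout.get_obs(): the state, without advancing time (a new reading comes with each control period).
- vision.capture(name): name is "scene" or "top" or "wrist"; returns a dict with "frame" (384x512x3 uint8, red, green, blue), "depth" (384x512 float32, mm along the optical axis (not along the pixel's ray), 0 where there is no reading), "fovy" (degrees; the focal length in pixels is half the picture's height over the tangent of half this angle, whatever the lens; pixels are square), "cx", "cy" (the principal point, pixels), "rvec" (rotation vector, rad) and "tvec" (3), from world to camera coordinates, as OpenCV has them; the wrist camera has in their place "mount" (4x4, takes a point from camera to tool coordinates, whose origin is the TCP and whose axes are the flange's). Camera axes: x right, y down, z forward; pixel columns grow to the right and rows downward; lengths in mm; the calibration is good to about 2 mm. A picture is of the moment at which its call begins: read the wrist's pose just before it.
- order.close_job(): hands the job in; it is judged then, once.
Trained networks look in a picture, given as the dict that the camera call returned (one of the last four; its "shot" number tells which), for a name from the list of things; names that differ only in an ending like _2 or _b are one class to them, and where a whole thing is asked for, a point or a joint stands for the part that bears it (a point fixed in the world has none). Each returns a list of dicts, best first, with "p" (0 to 1); they miss things now and then, are a little off and sometimes report something else, mostly with a low value. They report only what shows in the picture. A call takes as long as a camera call. They do not tell look-alikes from the thing itself.
- models.look_for(picture, thing): "position" ([column, row] in pixels, amid what is visible of it).
- models.pinpoint(picture, thing): "position" ([column, row] in pixels: a listed point, or the origin of a listed thing).
The state is a dict: "time": time; "joint_positions": joint angles; "dq": joint speeds; "tau": joint torques, N m; "tool_pos": TCP position; "tcp_rot": TCP orientation; "contact_force": force on the tool from outside, world axes, zero at the start; "moment": the same for the moment, N m; "grip_width": finger opening in mm; "finger_force": force on a finger pad.
Only numpy, scipy, OpenCV 4.12 (cv2) and the standard library are available. Lean on these libraries where they do the work, as an engineer would, in place of code of your own. Each camera call takes 0.05 s, during which the arm holds its last target. There are 200 camera calls.

TASK

Lay the two dark spacer sticks square across the gold slat in the drying crate, each straight above one of the crate's bearers and overhanging the slat evenly on both sides. Then draw the other gold slat out of the stock rack by its end, put it down flat on the table, let go and take it again by its middle, and set it level on the sticks, gold face up and directly above the first slat. Set the pieces down without dropping them, and leave the bare slat, the brush and the paint tin where they are.

Things in the scene. Friction and masses are not known exactly. Their poses are not given: they have to be found in the camera images.
- crate: Fixed plywood drying crate. Origin: centre of underside; x along it, z up. Floor 260 x 130 x 12 mm, long sides open. Two fixed brown bearers 16 x 16 x 128 mm lie across it (along y) at x = +-55, tops at z = 28, ends showing beside the slat. End boards: inner faces at x = +-118, tops at z = 98. Four 12 mm stakes at x = +-92, y = +-39, tops at z = 95, flank the slats' ends: no fingers fit there.
- lower_slat_centre (a point): Centre of the loose gold-faced pine slat, 220 (x, length) x 50 (y, width) x 14 (z) mm, about 90 g, lying on the crate's bearers along the crate, about 8 mm from the end boards and stakes. Its centre is 35 mm and its gold top 42 mm above the table. z up.
- upper_slat_centre (a point): Centre of the second loose gold-faced pine slat, 220 (x, length) x 50 (y) x 14 (z, up out of the gold face) mm, about 90 g. At first it lies flat in one of the rack's two outer bays, along the rack's x, centre 13 mm above the table, 36 to 46 mm of its -x end sticking out of the mouth. Stacked, its centre is 65 mm above the table.
- bare_slat_centre (a point): Centre of a bare, unpainted pine slat of the same size, in the rack's other outer bay and also sticking out 36 to 46 mm. Leave it.
- rack: Fixed low brown stock rack, 180 (x) x 206 (y) x 40 (z) mm. Origin: centre of its underside; its mouth is the -x face (x = -90 mm): slats are drawn straight out towards -x. Floor 6 mm thick, roof z = 34 to 40 mm. Three bays side by side, running along x, open at both ends, 58 mm wide, at y = -66, 0 (empty) and +66 mm.
- stick_a_centre (a point): Centre of a loose dark square spacer stick, 130 (x, length) x 16 x 16 mm, about 25 g, lying on the table, between the crate and the rack. Either stick may go above either bearer. Laid across the lower slat its centre is 50 mm above the table.
- stick_b_centre (a point): Centre of the second spacer stick, same as the first.
- brush: Flat paint brush lying on the table beyond the work, about 190 x 36 x 12 mm. Origin: middle of its underside, x towards the bristles. Leave it.
- tin: Closed round tin of gold paint, 88 mm diameter, 101 mm tall, standing on the table at the far side. Origin: centre of its underside. Leave it.
Mind the look-alikes: they are no part of the job. Leave any orange or pink look-alike of the part that bears stick_a_centre alone.

How it is judged:
By the outcome, as a careful person would: the job done as asked, in the order asked, and still so for the second after the job is handed in, with the robot touching nothing.
It also fails if it takes over 72 s, if anything falls off the work surface, if the arm or the gripper's body presses on something with over 40 N, if the wrist force passes 120 N, or if a joint passes its speed limit or range.

## Working session

There is one attempt and no reset: what is moved stays moved. The work goes in short steps, Python scripts to look and compute and a tool call to move; the robot and the scene stay as the last step left them, time stands still between calls to the robot, and variables do not carry over. Pictures are saved under pics/ and viewed, at most 10 in all, crops included, and the job is handed in when it is done.

Besides the shell and the picture viewer there is one more tool, called after "Call:" as name(argument=value, ...) on one line, values as JSON. step_arm: Moves the arm, as the interface text tells. Shift numbers are shares of 80 mm and turn numbers shares of 2 pi rad, none past 1 either way. Its arguments: {"type":"object","properties":{"series":{"type":"string"}},"required":["series"]}

```bash
mkdir -p pics; cat > h.py <<'E'
import numpy as np, cv2
from plant import readout, vision, order, models
from scipy.spatial.transform import Rotation as R
def cam(p,obs=None):
    f=p["frame"].shape[0]/2/np.tan(np.radians(p["fovy"])/2)
    if "mount" in p:
        T=np.eye(4);T[:3,:3]=R.from_euler('xyz',obs["tcp_rot"]).as_matrix();T[:3,3]=obs["tool_pos"]
        M=T@np.array(p["mount"])
    else:
        r=cv2.Rodrigues(np.array(p["rvec"],float))[0];M=np.eye(4);M[:3,:3]=r.T;M[:3,3]=-r.T@np.array(p["tvec"]).ravel()
    return f,M
def cloud(p,obs=None):
    f,M=cam(p,obs);d=p["depth"];v,u=np.mgrid[:d.shape[0],:d.shape[1]]
    P=np.stack([(u-p["cx"])/f*d,(v-p["cy"])/f*d,d],-1)
    W=P@M[:3,:3].T+M[:3,3];W[d==0]=np.nan
    return W
def onplane(p,uv,z,obs=None):
    f,M=cam(p,obs);r=M[:3,:3]@np.array([(uv[0]-p["cx"])/f,(uv[1]-p["cy"])/f,1])
    return M[:3,3]+r*(z-M[2,3])/r[2]
def save(p,n,s=1):
    im=p["frame"][:,:,::-1]
    cv2.imwrite("pics/"+n,cv2.resize(im,None,fx=s,fy=s,interpolation=cv2.INTER_CUBIC))
def rect(W,mask):
    "min-area rectangle of masked cloud, largest component"
    n,l,s,c=cv2.connectedComponentsWithStats(mask.astype(np.uint8))
    out=[]
    for i in range(1,n):
        if s[i,4]<60: continue
        q=W[l==i];q=q[~np.isnan(q[:,0])]
        if len(q)<50: continue
        r=cv2.minAreaRect(q[:,:2].astype(np.float32))
        out.append((s[i,4],np.round(c[i]),np.round(r[0],1),np.round(r[1],1),round(r[2],2),np.round(np.median(q[:,2]),1)))
    return sorted(out,key=lambda a:-a[0])
E
python3 - <<'E'
from h import *
o=readout.get_obs();print(o)
for n in("scene","top"):
    p=vision.capture(n);save(p,n+"0.png",1.5);np.save(n+".npy",p,allow_pickle=True)
    f,M=cam(p);print(n,M[:3,3],f)
    for t in["crate","lower_slat_centre","upper_slat_centre","bare_slat_centre","rack","stick_a_centre","brush","tin"]:
        print(t,[(np.round(a["position"]),round(a["p"],2),np.round(onplane(p,a["position"],{"crate":0,"lower_slat_centre":35,"rack":0,"stick_a_centre":8}.get(t,13))[:2])) for a in models.pinpoint(p,t)])
E
```

```text
{'time': 0.0, 'joint_positions': array([-1.25900911e+00,  3.42703800e-01,  1.52502153e+00, -1.39182570e-07,
        1.27540857e+00, -1.45983903e-01]), 'dq': array([-0.00066042,  0.00067972, -0.00082215,  0.00086172, -0.00064744,
       -0.00107817]), 'tau': array([ 3.06664544e-03, -4.31240237e+01, -2.44218278e+01,  7.20061501e-02,
        5.60087641e-02, -1.08053277e-04]), 'tool_pos': array([ 231.9231481 , -470.5351373 ,  226.05321531]), 'tcp_rot': array([-3.14006777e+00, -2.24068273e-04,  4.57770994e-01]), 'contact_force': array([-0.66906356,  0.33927457,  0.58998399]), 'moment': array([-0.01462578,  0.01129516, -0.01863156]), 'finger_force': 0.0, 'grip_width': 91.77949472634157}
scene [928.26380882 544.33613213 732.69376561] 365.15116900600873
crate [(array([200., 142.]), 0.9, array([ 534., -263.]))]
lower_slat_centre [(array([198., 133.]), 0.75, array([ 536., -267.]))]
upper_slat_centre []
bare_slat_centre [(array([198., 134.]), 0.63, array([ 523., -287.]))]
rack [(array([345., 288.]), 0.94, array([543., 355.]))]
stick_a_centre [(array([291., 159.]), 0.84, array([369., -24.])), (a
[... 176 characters left out ...]
 0.79, array([765., 161.]))]
tin [(array([153., 219.]), 0.95, array([791., -66.]))]
top [455.27112045  46.46854886 840.93320847] 347.6390922858365
crate [(array([399., 198.]), 0.66, array([ 528., -261.]))]
lower_slat_centre [(array([406., 202.]), 0.98, array([ 514., -264.]))]
upper_slat_centre []
bare_slat_centre []
rack [(array([142., 196.]), 0.8, array([548., 362.]))]
stick_a_centre [(array([136., 114.]), 0.92, array([753., 377.])), (array([216., 298.]), 0.83, array([301., 180.])), (array([294., 270.]), 0.79, array([363.,  -6.])), (array([274., 152.]), 0.76, array([646.,  35.]))]
brush [(array([225., 106.]), 0.55, array([765., 154.]))]
tin [(array([315.,  94.]), 0.73, array([789., -68.]))]
```

View pics/scene0.png

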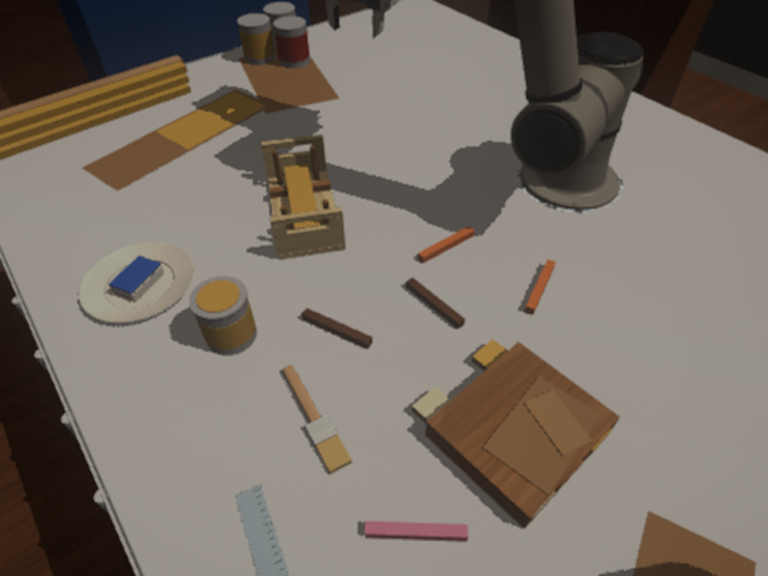

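View pics/top0.png

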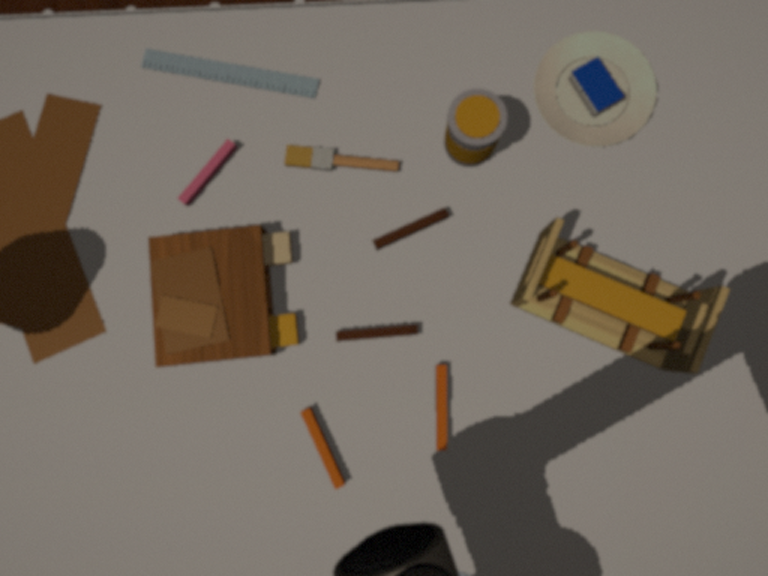

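The scene view shows the two dark sticks at (337,327) and (434,302). The orange look-alikes are at (446,244) and (540,286), and the pink one is at (415,530). In the top view the dark sticks are at (412,229) and (378,332), the orange ones at (323,447) and (442,407), and the pink one at (208,171). The rack holds two slats: gold end at (283,329), bare end at (280,248). I take the two dark sticks and the gold end because their colours match the description. Next I measure them and check an enlarged crop.

```bash
python3 - <<'E'
from h import *
for n in("top","scene"):
    p=np.load(n+".npy",allow_pickle=True).item();W=cloud(p)
    hsv=cv2.cvtColor(p["frame"],cv2.COLOR_RGB2HSV);H,S,V=[hsv[...,i].astype(int) for i in range(3)]
    x,y,z=W[...,0],W[...,1],W[...,2]
    work=(x>250)&(x<720)&(y>-420)&(y<480)
    print(n,"table z",np.nanmedian(z[(x>350)&(x<650)&(y>0)&(y<200)]))
    dark=work&(V<85)&(z>6)&(z<30)&(S>60)&(y>-120)&(y<230)
    for r in rect(W,dark): print("dark",*r)
    gold=work&(H>14)&(H<24)&(S>170)&(z>8)&(z<60)
    for r in rect(W,gold)[:4]: print("gold",*r)
    roof=work&(z>34)&(z<46)&(y>180)
    for r in rect(W,roof)[:2]: print("roof",*r)
    cr=(z>80)&(z<106)&(y<-80)&(y>-420)&(x>350)&(x<700)
    for r in rect(W,cr)[:4]: print("crate top",*r)
    bare=work&(z>8)&(z<30)&(y>200)&(y<480)
    for r in rect(W,bare)[:4]: print("ends",*r)
p=np.load("top.npy",allow_pickle=True).item()
cv2.imwrite("pics/crop.png",cv2.resize(p["frame"][120:260,150:330,::-1],None,fx=4,fy=4,interpolation=cv2.INTER_CUBIC))
E
```

```text
top table z 0.1519218712978727
dark 354 [251. 221.] [479.8  92.8] [ 15.6 127.1] 3.76 16.0
dark 333 [274. 152.] [646.1  35.6] [ 14.9 127.8] 23.18 15.9
gold 2251 [409. 198.] [ 525.1 -271.7] [225.6  67. ] 64.85 42.1
gold 372 [188. 220.] [484.  242.1] [54.5 42.4] 5.16 20.1
roof 6614 [139. 197.] [543.7 355.8] [206.1 182.8] 4.83 40.7
crate top 553 [471. 219.] [ 472.  -375.8] [ 14.3 129.8] 65.33 97.4
crate top 398 [361. 173.] [ 576.9 -151.3] [ 12.3 128.8] 64.94 97.5
ends 413 [184. 165.] [624.1 253.2] [60.8 44. ] 4.51 19.7
ends 395 [189. 220.] [486.9 242.1] [50.2 42.9] 5.43 19.9
ends 76 [124. 130.] [713.3 403.3] [17.5 28.5] 51.65 15.3
ends 61 [204. 278.] [346.9 202.3] [33.7 15.5] 22.77 16.0
scene table z -1.7561086306084235
dark 251 [224. 217.] [649.3  37.8] [ 16.3 130. ] 23.47 14.2
dark 228 [290. 201.] [481.3  96.8] [ 16.2 129.8] 2.87 13.8
roof 7673 [348. 285.] [544.7 355.9] [208.6 180.7] 4.97 39.4
crate top 312 [203. 145.] [ 580.2 -149.4] [ 15.8 129.4] 64.88 93.1
crate top 271 [194.  96.] [ 482.2 -360.3] [ 46.1 128.7] 63.89 91.4
ends 426 [322. 320.] [644.2 373.6] [ 57.5 189.1] 23.21 18.8
ends 316 [286. 269.] [621.3 248.7] [51.1 33.1] 5.95 18.3
ends 256 [325. 236.] [488.7 238.1] [52.2 32.1] 4.61 18.2
ends 109 [306. 354.] [714.3 407. ] [16.5 25.8] 54.01 14.7
```

View pics/crop.png

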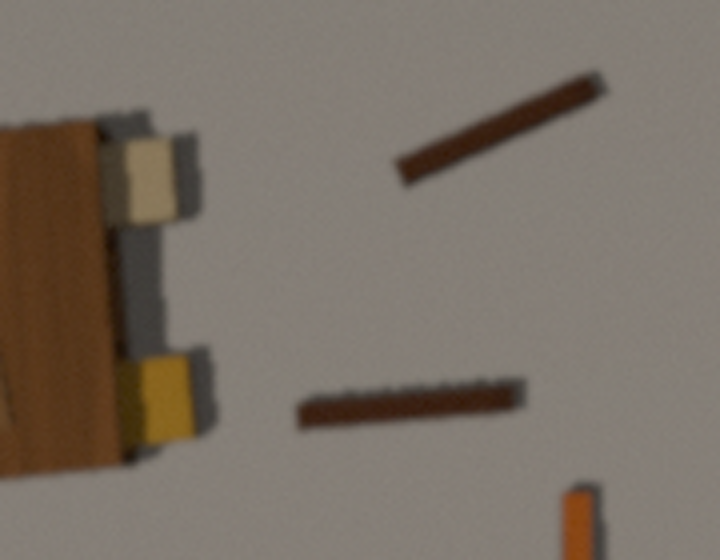

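The crop confirms two dark sticks at (410,405) and (500,128). The gold slat end is at (165,398) and the bare end at (150,180). I'll go over the crate first for a wrist look.

Call:
step_arm(series="0 1 0 -0.4 0 0 0; 0 1 0 -0.4 0 0 0")

```text
time: 1.1
tool_pos: [304.7, -435.2, 259.4]
tcp_rot: [3.142, -0.001, 0.456]
contact_force: [0.5, -0.4, 0.5]
grip_width: 79.9
finger_force: 0.0
```

Call:
step_arm(series="0 1 0 -0.4 0 0 0; 0 1 0 -0.4 0 0 0")

```text
time: 1.3
tool_pos: [377.6, -399.1, 292.0]
tcp_rot: [3.14, -0.001, 0.458]
contact_force: [0.0, -0.1, -0.2]
grip_width: 64.4
finger_force: 0.0
```

Call:
step_arm(series="0 1 0 -0.2 0 0 0; 0 1 0 -0.2 0 0 0")

```text
time: 1.5
tool_pos: [449.8, -363.3, 307.7]
tcp_rot: [3.14, -0.001, 0.459]
contact_force: [0.3, -0.5, -0.2]
grip_width: 48.7
finger_force: 0.0
```

Call:
step_arm(series="0 1 -0.33 0 0 0 -0.1075; 0 1 -0.33 0 0 0 -0.1075; 0 1 -0.33 0 0 0 -0.1075; 0 1 -0.33 0 0 0 -0.1075; 0 1 -0.33 0 0 0 -0.1075; 0 1 -0.33 0 0 0 -0.1075")

```text
time: 2.1
tool_pos: [507.5, -305.7, 306.6]
tcp_rot: [-3.141, 0.0, 1.134]
contact_force: [0.2, 0.2, -0.9]
grip_width: 46.0
finger_force: 0.0
```

```bash
python3 - <<'E'
from h import *
o=readout.get_obs();p=vision.capture("wrist");save(p,"w1.png",1.5);np.save("w1.npy",(p,o),allow_pickle=True)
print(o["time"],o["tool_pos"],o["tcp_rot"],o["grip_width"],o["joint_positions"]);print(np.round(p["mount"],3))
W=cloud(p,o);hsv=cv2.cvtColor(p["frame"],cv2.COLOR_RGB2HSV);H,S,V=[hsv[...,i].astype(int) for i in range(3)]
z=W[...,2]
for n,m in(("gold",(H>14)&(H<26)&(S>150)&(z>36)&(z<48)),("top",(z>90)&(z<104)),("bearer",(z>24)&(z<32))):
    for r in rect(W,m)[:5]: print(n,*r)
E
```

```text
2.1 [ 507.52923508 -305.67152577  306.63991801] [-3.14147468e+00  1.73734886e-05  1.13407636e+00] 45.99478640653551 [-6.71377386e-01  4.27105124e-01  1.17644584e+00 -4.43518586e-05
  1.53815240e+00 -2.34655970e-01]
[[-0.00000e+00 -9.69000e-01 -2.47000e-01  6.45180e+01]
 [ 1.00000e+00 -0.00000e+00 -1.00000e-03 -6.71000e-01]
 [ 1.00000e-03 -2.47000e-01  9.69000e-01 -1.58229e+02]
 [ 0.00000e+00  0.00000e+00  0.00000e+00  1.00000e+00]]
gold 5876 [255. 131.] [ 522.8 -265.9] [220.6  50. ] 64.85 42.4
top 1605 [255.  27.] [ 574.9 -153.1] [ 12.4 130. ] 64.82 98.0
top 831 [256. 235.] [ 472.2 -377.6] [ 12.  107.4] 64.92 98.2
top 95 [221.  59.] [ 526.4 -165.6] [11.2 10.9] 52.93 95.0
top 95 [288.  59.] [ 596.5 -198.4] [10.8 11.2] 19.31 95.0
top 68 [284. 212.] [ 518.6 -364.3] [10.8 11.1] 83.78 94.9
bearer 364 [222.  97.] [ 504.9 -196.1] [16.1 38.2] 65.09 28.4
bearer 319 [288.  97.] [ 586.4 -234.9] [14.7 37.3] 64.88 28.2
bearer 285 [224. 175.] [ 458.5 -295.4] [15.2 37.4] 64.8 28.5
bearer 281 [285. 175.] [ 540.1 -333.6] [15.3 37.2] 64.98 28.4
bearer 241 [474.  39.] [ 843.8 -266.2] [79.5 38.9] 65.52 26.4
```

View pics/w1.png

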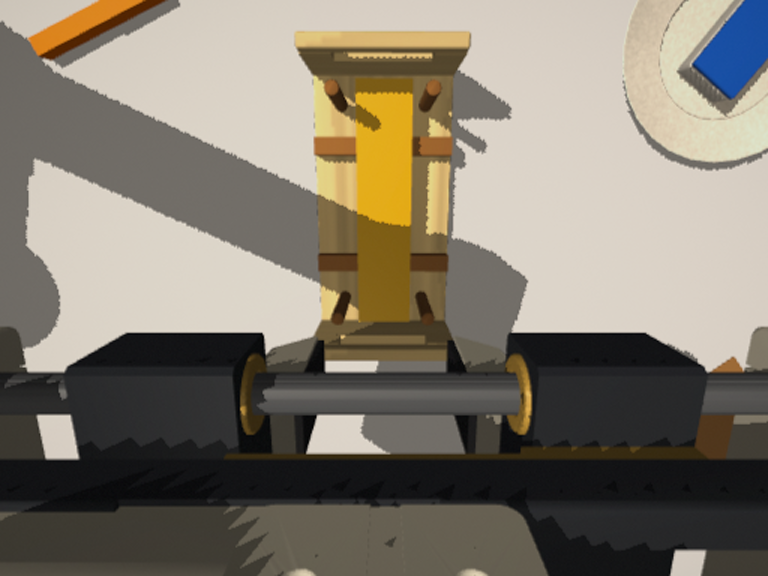

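The wrist view shows the gold slat in the crate at about (385,200), with bearer ends at (335,147), (432,147), (340,262) and (428,262). Everything is square at 64.9°. Next I go to the sticks.

Call:
step_arm(series="0 0.85 -0.29 0 0 0 0; 0 0.85 -0.29 0 0 0 0")

```text
time: 2.35
tool_pos: [515.2, -232.3, 306.7]
tcp_rot: [-3.141, -0.001, 1.131]
contact_force: [0.3, -0.5, 1.1]
grip_width: 45.7
finger_force: 0.0
```

Call:
step_arm(series="0 0.85 -0.29 0 0 0 0; 0 0.85 -0.29 0 0 0 0")

```text
time: 2.55
tool_pos: [523.0, -160.0, 307.0]
tcp_rot: [-3.141, -0.001, 1.132]
contact_force: [-0.5, -0.5, -0.5]
grip_width: 45.8
finger_force: 0.0
```

Call:
step_arm(series="0 0.85 -0.29 0 0 0 0; 0 0.85 -0.29 0 0 0 0")

```text
time: 2.75
tool_pos: [530.8, -88.5, 307.0]
tcp_rot: [-3.142, -0.001, 1.133]
contact_force: [-0.7, -1.3, 0.2]
grip_width: 46.1
finger_force: 0.0
```

Call:
step_arm(series="0 0.85 -0.29 0 0 0 -0.08; 0 0.85 -0.29 0 0 0 -0.08; 0 0.85 -0.29 0 0 0 -0.08; 0 0.85 -0.29 0 0 0 -0.08; 0 0.85 -0.29 0 0 0 -0.08")

```text
time: 3.25
tool_pos: [538.6, -20.0, 306.7]
tcp_rot: [3.142, 0.0, 1.635]
contact_force: [-0.3, 0.7, -0.8]
grip_width: 46.0
finger_force: 0.0
```

```bash
cat >> h.py <<'E'
def go(o,xyz,yawdeg=None):
    "shares (tool axes of pose o) to reach xyz, yaw"
    Rm=R.from_euler('xyz',o["tcp_rot"]).as_matrix()
    d=Rm.T@(np.array(xyz)-o["tool_pos"])/80
    w=0 if yawdeg is None else -((np.radians(yawdeg)-o["tcp_rot"][2]+np.pi)%(2*np.pi)-np.pi)/(2*np.pi)
    return np.round(d,4),round(w,4)
E
python3 - <<'E'
from h import *
o=readout.get_obs();p=vision.capture("wrist");save(p,"w2.png",1.5)
print(o["time"],o["tool_pos"],o["tcp_rot"])
W=cloud(p,o);hsv=cv2.cvtColor(p["frame"],cv2.COLOR_RGB2HSV);H,S,V=[hsv[...,i].astype(int) for i in range(3)]
z=W[...,2]
for n,m in(("low",(z>9)&(z<26)&(W[...,1]<330)),("gold",(H>14)&(H<26)&(S>150)&(z>15)&(z<26)),("roof",(z>35)&(z<46)&(W[...,1]>200))):
    for r in rect(W,m)[:7]: print(n,*r)
print(go(o,(480,93,100),93.8))
E
```

```text
3.25 [538.61208568 -19.95219916 306.74453257] [3.14153767e+00 1.08087524e-04 1.63457572e+00]
low 2197 [428.  53.] [763.1 137.3] [172.9  37. ] 82.46 11.5
low 1159 [220.  82.] [477.4  93.4] [ 16.2 129.1] 3.66 16.3
low 1076 [78. 13.] [292.2 176.8] [110.4  17.9] 24.5 16.3
low 1074 [331. 132.] [644.8  34.7] [ 16.6 129.8] 23.32 16.1
low 1005 [139. 149.] [360.2  -5.4] [ 16.3 130.2] 88.55 16.5
low 653 [220. 290.] [ 487.7 -238.7] [57.6 44.7] 65.84 12.6
low 520 [475. 292.] [ 918.4 -208.7] [33.7 63.8] 11.05 12.7
gold 808 [139. 149.] [360.7  -4.5] [ 14.4 128.3] 88.58 16.6
gold 762 [77. 12.] [290.5 175.6] [100.9  16. ] 24.41 16.6
gold 119 [400. 195.] [761.  -51.8] [73.3 22.4] 62.22 22.2
(array([ 1.456 , -0.6413,  2.5841]), np.float64(-0.0004))
```

Call:
step_arm(series="0 0.73 -0.336 0.95 0 0 0; 0 0.73 -0.336 0.95 0 0 0; 0 0.73 -0.336 0.95 0 0 0")

```text
time: 3.6
tool_pos: [502.2, 38.8, 225.3]
tcp_rot: [-3.128, -0.003, 1.635]
contact_force: [0.1, -0.5, 1.2]
grip_width: 46.1
finger_force: 0.0
```

Call:
step_arm(series="0 0.732 -0.336 0.95 0 0 0; 0 0.732 -0.336 0.95 0 0 0; 0 0.732 -0.336 0.95 0 0 0")

```text
time: 3.9
tool_pos: [473.2, 94.7, 151.0]
tcp_rot: [-3.132, -0.001, 1.636]
contact_force: [-0.4, -0.0, 0.0]
grip_width: 46.1
finger_force: 0.0
```

Call:
step_arm(series="0 0 0 0.5 0 0 0; 0 0 0 0.95 0 0 0; 0 0 0 0.95 0 0 0")

```text
time: 4.2
tool_pos: [476.0, 92.2, 76.3]
tcp_rot: [-3.135, 0.0, 1.634]
contact_force: [0.2, 0.7, -0.0]
grip_width: 46.0
finger_force: 0.0
```

Call:
step_arm(series="0 0 0 0.4 0 0 0; 0 0 0 0.7 0 0 0; 0 0 0 0.87 0 0 0; 0 0 0 0.934 0 0 0; 0 0 0 0.934 0 0 0; 1 0 0 0.934 0 0 0; 1 0 0 0.934 0 0 0; 1 0 0 0.934 0 0 0; 1 0 0 0.934 0 0 0; 1 0 0 0.934 0 0 0; 1 0 0 0.934 0 0 0; 1 0 0 0.934 0 0 0")

```text
time: 5.4
tool_pos: [477.7, 93.1, 4.4]
tcp_rot: [3.141, 0.0, 1.636]
contact_force: [-0.9, -0.1, 6.6]
grip_width: 15.6
finger_force: 30.0
```

Call:
step_arm(series="1 0 0 -0.5 0 0 0; 1 0 0 -1 0 0 0; 1 -0.95 0 -1 0 0 -0.17; 1 -0.95 0 -1 0 0 -0.17; 1 -0.95 0 -1 0 0 -0.17; 1 -0.95 0 -1 0 0 -0.17; 1 -0.95 0 -1 0 0 -0.17; 1 -0.95 0 -1 0 0 -0.17; 1 -0.95 0 -1 0 0 -0.17; 1 -0.95 0 -1 0 0 -0.17; 1 -0.95 0 -1 0 0 -0.17")

```text
time: 6.5
tool_pos: [482.0, 17.3, 83.7]
tcp_rot: [-3.141, -0.001, 2.704]
contact_force: [1.0, -0.4, -1.0]
grip_width: 15.5
finger_force: 30.0
```

Call:
step_arm(series="1 -0.49 -0.919 -0.8 0 0 0; 1 -0.49 -0.919 -0.8 0 0 0; 1 -0.49 -0.919 -0.8 0 0 0")

```text
time: 6.8
tool_pos: [489.0, -69.8, 151.3]
tcp_rot: [-3.142, 0.007, 2.7]
contact_force: [-0.8, -0.0, 0.2]
grip_width: 15.5
finger_force: 30.0
```

Call:
step_arm(series="1 -0.49 -0.919 0 0 0 0; 1 -0.49 -0.919 0 0 0 0")

```text
time: 7.0
tool_pos: [491.0, -150.4, 147.8]
tcp_rot: [-3.141, 0.0, 2.703]
contact_force: [0.1, 0.4, -0.1]
grip_width: 15.8
finger_force: 30.0
```

Call:
step_arm(series="1 -0.49 -0.919 0 0 0 0; 1 -0.49 -0.919 0 0 0 0")

```text
time: 7.2
tool_pos: [495.2, -234.3, 147.3]
tcp_rot: [-3.141, -0.0, 2.702]
contact_force: [0.1, -0.4, 0.6]
grip_width: 15.6
finger_force: 30.0
```

Call:
step_arm(series="1 -0.49 -0.919 0 0 0 0; 1 -0.49 -0.919 0 0 0 0; 1 -0.49 -0.919 0 0 0 0; 1 -0.49 -0.919 0 0 0 0; 1 -0.49 -0.919 0 0 0 0")

```text
time: 7.7
tool_pos: [499.6, -313.9, 147.4]
tcp_rot: [3.141, -0.002, 2.704]
contact_force: [0.7, 0.3, 0.9]
grip_width: 15.8
finger_force: 30.0
```

```bash
python3 - <<'E'
from h import *
o=readout.get_obs();print(o["time"],o["tool_pos"],np.degrees(o["tcp_rot"]),o["grip_width"],go(o,(499.3,-315.3,46.5),154.88))
p=vision.capture("scene");W=cloud(p);z=W[...,2]
V=p["frame"].max(-1)
m=(z>100)&(z<170)&(V<85)&(W[...,1]<-200)
for r in rect(W,m)[:4]:print(*r)
p=vision.capture("wrist");W=cloud(p,o);z=W[...,2]
for r in rect(W,(z>140)&(z<170))[:4]:print(*r)
E
```

```text
7.7 [ 499.59418936 -313.93806888  147.39920002] [ 1.79955549e+02 -9.10205834e-02  1.54952591e+02] 15.78651415140651 (array([-0.0059, -0.018 ,  1.2612]), np.float64(0.0002))
308 [194.  90.] [ 505.7 -303.7] [ 36.6 130. ] 62.61 153.9
4565 [256. 189.] [ 467.9 -300.9] [33.7 64.9] 65.27 159.3
769 [256. 289.] [ 519.  -324.6] [16.  16.3] 64.61 159.2
```

Call:
step_arm(series="1 0 -0.01 0.4 0 0 0; 1 0 -0.01 0.8 0 0 0; 1 0 -0.01 0.8 0 0 0")

```text
time: 8.1
tool_pos: [497.4, -313.4, 80.4]
tcp_rot: [3.139, -0.008, 2.705]
contact_force: [1.1, -0.0, -0.2]
grip_width: 15.8
finger_force: 30.0
```

Call:
step_arm(series="1 0 0 0.2 0 0 0; 1 0 0 0.35 0 0 0; 1 0 0 0.42 0 0 0; 1 0 0 0.45 0 0 0; 1 0 0 0.463 0 0 0; 1 0 0 0.463 0 0 0; 1 0 0 0.463 0 0 0")

```text
time: 8.8
tool_pos: [499.6, -316.5, 47.5]
tcp_rot: [-3.141, 0.001, 2.704]
contact_force: [-0.0, -0.1, -0.2]
grip_width: 15.8
finger_force: 30.0
```

Call:
step_arm(series="1 0 0.006 0.008 0 0 0; 1 0 0.006 0.016 0 0 0; 1 0 0.006 0.016 0 0 0")

```text
time: 9.1
tool_pos: [499.8, -316.0, 46.4]
tcp_rot: [-3.141, 0.001, 2.704]
contact_force: [-0.7, 1.4, 4.8]
grip_width: 15.7
finger_force: 30.0
```

Call:
step_arm(series="0 0 0 0 0 0 0; 0 0 0 0 0 0 0; 0 0 0 0 0 0 0; 0 0 0 0 0 0 0; 0 0 0 -0.2 0 0 0; 0 0 0 -0.6 0 0 0; 0 0 0 -1 0 0 0; 0 0 0 -1 0 0 0")

```text
time: 9.9
tool_pos: [501.7, -317.5, 130.2]
tcp_rot: [-3.139, 0.008, 2.704]
contact_force: [-0.6, 0.3, -0.0]
grip_width: 46.1
finger_force: 0.0
```

Call:
step_arm(series="0 0.043 0.947 -0.3 0 0 0; 0 0.043 0.947 -0.3 0 0 0")

```text
time: 10.1
tool_pos: [528.9, -244.3, 149.9]
tcp_rot: [3.141, -0.0, 2.703]
contact_force: [0.4, 0.5, -0.4]
grip_width: 45.9
finger_force: 0.0
```

Call:
step_arm(series="0 0.043 0.947 0 0 0 0; 0 0.043 0.947 0 0 0 0")

```text
time: 10.3
tool_pos: [558.3, -172.7, 149.4]
tcp_rot: [3.141, -0.0, 2.705]
contact_force: [-0.2, -0.2, 0.1]
grip_width: 46.1
finger_force: 0.0
```

Call:
step_arm(series="0 0.043 0.947 0 0 0 0; 0 0.043 0.947 0 0 0 0")

```text
time: 10.5
tool_pos: [587.1, -102.4, 149.0]
tcp_rot: [3.141, -0.001, 2.706]
contact_force: [-0.1, -0.1, -0.3]
grip_width: 45.9
finger_force: 0.0
```

Call:
step_arm(series="0 0.043 0.947 0 0 0 0; 0 0.043 0.947 0 0 0 0")

```text
time: 10.7
tool_pos: [616.1, -32.3, 148.9]
tcp_rot: [3.141, -0.001, 2.706]
contact_force: [-0.1, -0.6, 0.1]
grip_width: 45.7
finger_force: 0.0
```

Call:
step_arm(series="0 0.043 0.947 0 0 0 0.1155; 0 0.043 0.947 0 0 0 0.1155; 0 0.043 0.947 0 0 0 0.1155; 0 0.043 0.947 0 0 0 0.1155; 0 0.043 0.947 0 0 0 0.1155; 0 0.043 0.947 0 0 0 0.1155; 0 0.043 0.947 0 0 0 0.1155")

```text
time: 11.4
tool_pos: [644.3, 34.5, 149.1]
tcp_rot: [-3.141, -0.0, 1.982]
contact_force: [0.7, -0.0, 0.0]
grip_width: 46.4
finger_force: 0.0
```

```bash
python3 - <<'E'
from h import *
o=readout.get_obs();print(o["time"],o["tool_pos"],np.degrees(o["tcp_rot"]),o["grip_width"],go(o,(644.8,34.7,4.4),113.3))
for n in("top","scene"):
    p=vision.capture(n);W=cloud(p);z=W[...,2];V=p["frame"].max(-1)
    u=np.array([np.cos(np.radians(64.9)),np.sin(np.radians(64.9))])
    d=W[...,:2]-[522.7,-265.5];a=d@u;b=d@[-u[1],u[0]]
    for r in rect(np.stack([a,b,z],-1),(z>50)&(z<64)&(abs(a)<85)&(abs(b)<80))[:3]:print(n,"cratefr",*r)
    for r in rect(np.stack([a,b,z],-1),(z>37)&(z<46)&(abs(a)<112)&(abs(b)<35))[:3]:print("slat",*r)
E
```

```text
11.4 [644.34409385  34.49156058 149.08542327] [-1.79957256e+02 -1.52726178e-02  1.13551709e+02] 46.447051410208985 (array([-4.0000e-04,  7.6000e-03,  1.8086e+00]), np.float64(0.0007))
top cratefr 512 [433. 208.] [-55.3  -0.4] [ 17.8 131. ] 0.21 57.9
slat 1563 [396. 193.] [30.5 -1. ] [ 56.9 160.1] 88.04 42.2
slat 387 [445. 214.] [-90.   -1.7] [38.8 50.3] 1.27 42.3
scene cratefr 67 [185. 118.] [-51.7 -42.9] [21.7 46.3] 2.81 55.2
slat 148 [195. 132.] [  2.3 -17.3] [104.8  25.9] 2.96 39.8
```

Call:
step_arm(series="0 0 0.005 0.5 0 0 0; 0 0 0.005 0.95 0 0 0; 0 0 0.005 0.95 0 0 0")

```text
time: 11.8
tool_pos: [641.3, 34.8, 68.5]
tcp_rot: [-3.132, -0.005, 1.98]
contact_force: [-0.3, -0.3, -1.0]
grip_width: 46.1
finger_force: 0.0
```

Call:
step_arm(series="0 0 0 0.4 0 0 0; 0 0 0 0.65 0 0 0; 0 0 0 0.8 0 0 0; 0 0 0 0.861 0 0 0; 0 0 0 0.861 0 0 0; 1 0 0 0.861 0 0 0; 1 0 0 0.861 0 0 0; 1 0 0 0.861 0 0 0; 1 0 0 0.861 0 0 0; 1 0 0 0.861 0 0 0; 1 0 0 0.861 0 0 0")

```text
time: 12.9
tool_pos: [645.2, 34.7, 5.3]
tcp_rot: [3.141, 0.0, 1.978]
contact_force: [0.0, 1.0, 2.4]
grip_width: 15.8
finger_force: 30.0
```

Call:
step_arm(series="1 0 0 -0.5 0 0 0; 1 0 0 -1 0 0 0; 1 0 0 -1 0 0 -0.1155; 1 0 0 -1 0 0 -0.1155; 1 0 0 -1 0 0 -0.1155; 1 0 0 -1 0 0 -0.1155; 1 0 0 -1 0 0 -0.1155; 1 0 0 -1 0 0 -0.1155; 1 0 0 -1 0 0 -0.1155")

```text
time: 13.8
tool_pos: [644.8, 34.7, 84.6]
tcp_rot: [-3.141, -0.0, 2.701]
contact_force: [-0.7, 0.8, 0.1]
grip_width: 15.4
finger_force: 30.0
```

Call:
step_arm(series="1 -0.052 -0.84 -0.8 0 0 0; 1 -0.052 -0.84 -0.8 0 0 0; 1 -0.052 -0.84 -0.8 0 0 0")

```text
time: 14.1
tool_pos: [621.6, -31.5, 153.4]
tcp_rot: [3.141, 0.008, 2.698]
contact_force: [0.0, -0.2, 0.4]
grip_width: 15.5
finger_force: 30.0
```

Call:
step_arm(series="1 -0.052 -0.84 0 0 0 0; 1 -0.052 -0.84 0 0 0 0")

```text
time: 14.3
tool_pos: [594.3, -92.7, 148.3]
tcp_rot: [-3.14, -0.001, 2.701]
contact_force: [0.3, 0.1, 0.3]
grip_width: 15.5
finger_force: 30.0
```

Call:
step_arm(series="1 -0.052 -0.84 0 0 0 0; 1 -0.052 -0.84 0 0 0 0")

```text
time: 14.5
tool_pos: [569.4, -155.8, 148.1]
tcp_rot: [-3.141, -0.001, 2.7]
contact_force: [0.0, 0.7, 0.6]
grip_width: 15.4
finger_force: 30.0
```

Call:
step_arm(series="1 -0.052 -0.84 0 0 0 0; 1 -0.052 -0.84 0 0 0 0; 1 -0.052 -0.84 0 0 0 0; 1 -0.052 -0.84 0 0 0 0; 1 -0.052 -0.84 0 0 0 0")

```text
time: 15.0
tool_pos: [546.6, -214.3, 148.6]
tcp_rot: [3.141, -0.0, 2.705]
contact_force: [-1.0, -0.5, 0.1]
grip_width: 15.6
finger_force: 30.0
```

```bash
python3 - <<'E'
from h import *
o=readout.get_obs();print(o["time"],o["tool_pos"],np.degrees(o["tcp_rot"]),o["grip_width"],go(o,(546.1,-215.7,47.8),154.9))
E
```

```text
15.0 [ 546.61546041 -214.34307623  148.59354539] [ 1.79968383e+02 -2.07276649e-02  1.54978244e+02] 15.638987375517967 (array([-0.0018, -0.0188,  1.2599]), np.float64(0.0002))
```

Call:
step_arm(series="1 0 -0.01 0.4 0 0 0; 1 0 -0.01 0.8 0 0 0; 1 0 -0.01 0.8 0 0 0")

```text
time: 15.3
tool_pos: [543.7, -213.7, 80.9]
tcp_rot: [3.141, -0.008, 2.706]
contact_force: [-0.3, 0.1, -0.1]
grip_width: 15.5
finger_force: 30.0
```

Call:
step_arm(series="1 0 0 0.2 0 0 0; 1 0 0 0.35 0 0 0; 1 0 0 0.42 0 0 0; 1 0 0 0.45 0 0 0; 1 0 0 0.46 0 0 0; 1 0 0 0.46 0 0 0; 1 0 0 0.46 0 0 0")

```text
time: 16.0
tool_pos: [546.0, -216.8, 48.6]
tcp_rot: [-3.141, 0.001, 2.704]
contact_force: [0.1, -0.4, 0.2]
grip_width: 15.8
finger_force: 30.0
```

Call:
step_arm(series="1 0 0.006 0.008 0 0 0; 1 0 0.006 0.015 0 0 0; 1 0 0.006 0.015 0 0 0")

```text
time: 16.3
tool_pos: [546.1, -216.2, 47.2]
tcp_rot: [-3.142, 0.001, 2.704]
contact_force: [-0.6, 0.3, 2.7]
grip_width: 15.3
finger_force: 30.0
```

Call:
step_arm(series="0 0 0 0 0 0 0; 0 0 0 0 0 0 0; 0 0 0 0 0 0 0; 0 0 0 0 0 0 0; 0 0 0 -0.2 0 0 0; 0 0 0 -0.6 0 0 0; 0 0 0 -1 0 0 0; 0 0 0 -1 0 0 0")

```text
time: 17.1
tool_pos: [548.3, -217.4, 131.3]
tcp_rot: [-3.141, 0.009, 2.704]
contact_force: [0.6, -0.5, 0.5]
grip_width: 45.9
finger_force: 0.0
```

Call:
step_arm(series="0 0.617 0.905 -0.8 0 0 0; 0 0.617 0.905 -0.8 0 0 0; 0 0.617 0.905 -0.8 0 0 0")

```text
time: 17.4
tool_pos: [532.4, -126.7, 193.5]
tcp_rot: [3.14, 0.004, 2.707]
contact_force: [0.2, -0.3, -0.5]
grip_width: 46.1
finger_force: 0.0
```

Call:
step_arm(series="-0.5 0.617 0.905 -0.7 0 0 0; -0.5 0.617 0.905 -0.7 0 0 0; -0.5 0.617 0.905 -0.7 0 0 0")

```text
time: 17.7
tool_pos: [518.4, -40.1, 249.3]
tcp_rot: [3.14, 0.004, 2.708]
contact_force: [0.6, -1.1, -0.7]
grip_width: 65.3
finger_force: 0.0
```

Call:
step_arm(series="-0.5 0.617 0.905 0 0 0 0; -0.5 0.617 0.905 0 0 0 0")

```text
time: 17.9
tool_pos: [503.5, 43.8, 245.6]
tcp_rot: [-3.141, -0.001, 2.703]
contact_force: [0.5, 0.4, -0.9]
grip_width: 68.8
finger_force: 0.0
```

Call:
step_arm(series="-0.5 0.617 0.905 0 0 0 0.1667; -0.5 0.617 0.905 0 0 0 0.1667; -0.5 0.617 0.905 0 0 0 0.1667; -0.5 0.617 0.905 0 0 0 0.1667; -0.5 0.617 0.905 0 0 0 0.1667; -0.5 0.617 0.905 0 0 0 0.1667; -0.5 0.617 0.905 0 0 0 0.1667; -0.5 0.617 0.905 0 0 0 0.1667; -0.5 0.617 0.905 0 0 0 0.1667")

```text
time: 18.8
tool_pos: [489.9, 129.2, 245.8]
tcp_rot: [-3.14, 0.0, 1.659]
contact_force: [-0.2, -0.3, 0.5]
grip_width: 69.1
finger_force: 0.0
```

```bash
python3 - <<'E'
from h import *
o=readout.get_obs();print(o["time"],o["tool_pos"],np.degrees(o["tcp_rot"]),o["grip_width"])
p=vision.capture("wrist");save(p,"w3.png",1.5);W=cloud(p,o);z=W[...,2]
hsv=cv2.cvtColor(p["frame"],cv2.COLOR_RGB2HSV);H,S,V=[hsv[...,i].astype(int) for i in range(3)]
for n,m in(("ends",(z>15)&(z<26)&(W[...,1]>190)),("gold",(H>14)&(H<26)&(S>150)&(z>15)&(z<26)&(W[...,1]>190)),("roof",(z>35)&(z<46)&(W[...,1]>200))):
    for r in rect(W,m)[:5]: print(n,*r)
p=vision.capture("top");W=cloud(p);z=W[...,2]
u=np.array([np.cos(np.radians(64.9)),np.sin(np.radians(64.9))])
d=W[...,:2]-[522.7,-265.5];a=d@u;b=d@[-u[1],u[0]]
for r in rect(np.stack([a,b,z],-1),(z>50)&(z<64)&(abs(a)<85)&(abs(b)<80))[:3]:print("sticks cratefr",*r)
E
```

```text
18.8 [489.89659008 129.21084632 245.77484603] [-1.79917701e+02  2.36800141e-02  9.50478417e+01] 69.13787370147867
ends 1578 [372.  83.] [617.2 251.2] [50.9 42. ] 4.57 20.1
ends 1534 [262.  82.] [484.9 240.9] [49.6 41.3] 4.73 20.3
ends 472 [142. 107.] [333.2 196. ] [59.9 16.2] 24.25 16.5
gold 1519 [262.  82.] [485.  240.9] [49.5 41.3] 4.84 20.3
gold 432 [143. 107.] [334.2 196.4] [57.8 14.9] 24.14 16.5
roof 11974 [323.  31.] [546.8 296. ] [206.6  63.8] 4.82 40.2
sticks cratefr 517 [433. 208.] [-55.3  -0.2] [130.5  17.7] 89.99 58.0
sticks cratefr 471 [387. 188.] [54.6  0.2] [ 17.  130.1] 0.01 58.1
```

View pics/w3.png

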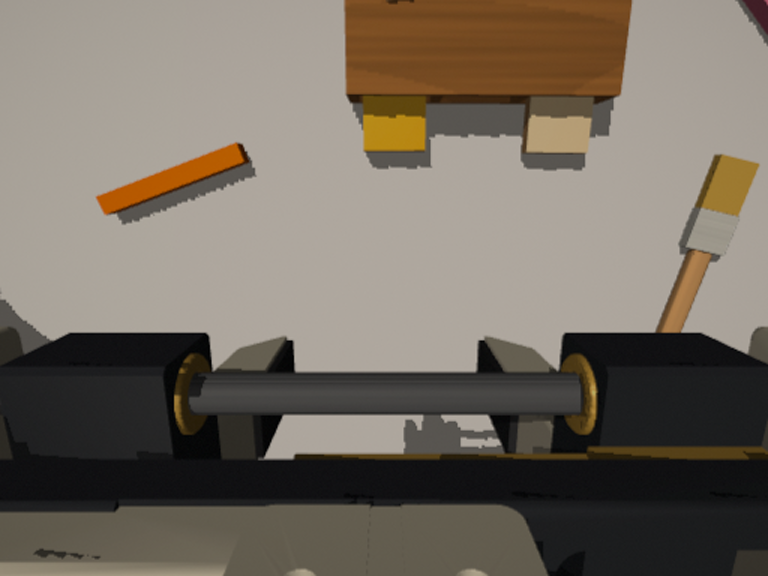

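The view shows the gold slat end at (395,124), the bare end at (558,125) and the orange look-alike at (175,178). The top camera gives the sticks at ±55 mm, square within 0.2°. Now I grip the gold end.

Call:
step_arm(series="-0.5 0.673 0.03 0.95 0 0 0.0007; -0.5 0.673 0.03 0.95 0 0 0.0007; -0.5 0.673 0.03 0.95 0 0 0.0007")

```text
time: 19.2
tool_pos: [484.6, 185.0, 166.3]
tcp_rot: [-3.133, 0.001, 1.657]
contact_force: [0.1, -0.2, 0.8]
grip_width: 68.9
finger_force: 0.0
```

Call:
step_arm(series="-0.5 0.673 0.031 0.95 0 0 0; -0.5 0.673 0.031 0.95 0 0 0; -0.5 0.673 0.031 0.95 0 0 0; -0.5 0.673 0.031 0.95 0 0 0")

```text
time: 19.6
tool_pos: [486.1, 237.3, 95.2]
tcp_rot: [-3.142, 0.001, 1.654]
contact_force: [0.4, -0.2, 1.0]
grip_width: 68.9
finger_force: 0.0
```

```bash
python3 - <<'E'
from h import *
o=readout.get_obs();print(o["time"],o["tool_pos"],np.degrees(o["tcp_rot"]),o["grip_width"],go(o,(485.3,236.9,5),94.8))
E
```

```text
19.6 [486.097761   237.27595147  95.24264414] [-1.79997547e+02  3.39336004e-02  9.47903541e+01] 68.88552516267488 (array([-0.0032, -0.0103,  1.128 ]), np.float64(-0.0))
```

Call:
step_arm(series="-0.5 0 -0.005 0.35 0 0 0; -0.5 0 -0.005 0.65 0 0 0; -0.5 0 -0.005 0.9 0 0 0; -0.5 0 -0.005 0.9 0 0 0")

```text
time: 20.0
tool_pos: [485.5, 236.1, 22.7]
tcp_rot: [-3.141, 0.001, 1.652]
contact_force: [0.3, -0.5, 0.3]
grip_width: 68.9
finger_force: 0.0
```

Call:
step_arm(series="-0.5 0 0 0.12 0 0 0; -0.5 0 0 0.22 0 0 0; -0.5 0 0 0.22 0 0 0; 1 0 0 0.22 0 0 0; 1 0 0 0.22 0 0 0; 1 0 0 0.22 0 0 0; 1 0 0 0.22 0 0 0; 1 0 0 0.22 0 0 0; 1 0 0 0.22 0 0 0")

```text
time: 20.9
tool_pos: [485.6, 237.6, 5.5]
tcp_rot: [3.141, -0.0, 1.652]
contact_force: [0.4, -0.1, 3.6]
grip_width: 49.3
finger_force: 30.0
```

Call:
step_arm(series="1 -0.2 0 0 0 0 0; 1 -0.5 0 0 0 0 0; 1 -0.82 0 0 0 0 0; 1 -0.82 0 0 0 0 0")

```text
time: 21.3
tool_pos: [490.7, 169.2, 5.1]
tcp_rot: [-3.141, 0.001, 1.649]
contact_force: [0.4, -1.0, 1.1]
grip_width: 49.7
finger_force: 30.0
```

Call:
step_arm(series="1 -0.4 0 0 0 0 0; 1 -0.82 0 0 0 0 0; 1 -0.82 0 0 0 0 0")

```text
time: 21.6
tool_pos: [496.1, 103.9, 5.0]
tcp_rot: [-3.141, 0.001, 1.649]
contact_force: [-0.9, -0.6, 0.5]
grip_width: 49.6
finger_force: 30.0
```

Call:
step_arm(series="1 -0.3 0 0 0 0 0; 1 -0.6 0 0 0 0 0; 1 -0.82 0 0 0 0 0; 1 -0.82 0 0 0 0 0; 1 -0.82 0 0 0 0 0")

```text
time: 22.1
tool_pos: [501.0, 41.9, 5.0]
tcp_rot: [-3.141, -0.0, 1.652]
contact_force: [-0.2, 0.1, -0.1]
grip_width: 49.9
finger_force: 30.0
```

```bash
python3 - <<'E'
from h import *
o=readout.get_obs();print(o["time"],o["tool_pos"],np.degrees(o["tcp_rot"]),o["grip_width"])
p=vision.capture("wrist");W=cloud(p,o);z=W[...,2]
hsv=cv2.cvtColor(p["frame"],cv2.COLOR_RGB2HSV);H,S,V=[hsv[...,i].astype(int) for i in range(3)]
g=(H>14)&(H<26)&(S>150)&(z>5)&(z<36)&(abs(W[...,0]-480)<45)
for r in rect(W,g)[:3]:print(*r)
q=W[g];print("z slope",[round(float(np.median(q[(q[:,1]>a)&(q[:,1]<a+30),2])),1) for a in range(80,260,30) if ((q[:,1]>a)&(q[:,1]<a+30)).sum()>5])
save(p,"w4.png",1.5)
E
```

```text
22.1 [501.03956027  41.8575522    4.97942223] [-1.79965052e+02 -1.44971509e-02  9.46270927e+01] 49.90193555941313
26455 [256. 120.] [494.6 100.1] [ 53.2 114.5] 4.38 19.5
355 [255. 278.] [500.5  26.2] [48.9  3.1] 4.73 19.8
z slope [19.6, 19.4, 19.4]
```

Call:
step_arm(series="1 0 0 0.03 0 0 0; 1 0 0 0.05 0 0 0; 1 0 0 0.056 0 0 0; 1 0 0 0.056 0 0 0")

```text
time: 22.55
tool_pos: [501.1, 41.7, 0.5]
tcp_rot: [-3.141, 0.0, 1.653]
contact_force: [0.4, -0.2, -0.5]
grip_width: 49.5
finger_force: 30.0
```

Call:
step_arm(series="1 0 0 0.005 0 0 0; 1 0 0 0.008 0 0 0; 1 0 0 0.008 0 0 0")

```text
time: 22.85
tool_pos: [501.3, 41.5, 0.3]
tcp_rot: [3.141, -0.0, 1.652]
contact_force: [-1.0, 1.4, 1.9]
grip_width: 50.0
finger_force: 31.6
```

Call:
step_arm(series="-0.5 0 0 0 0 0 0; -0.5 0 0 0 0 0 0; -0.5 0 0 0 0 0 0; -0.5 0 0 0 0 0 0; -0.5 0 0 -0.2 0 0 0; -0.5 0 0 -0.7 0 0 0; -0.5 0 0 -1 0 0 0")

```text
time: 23.55
tool_pos: [501.1, 41.3, 81.5]
tcp_rot: [-3.141, 0.0, 1.652]
contact_force: [0.9, -0.2, 0.5]
grip_width: 68.9
finger_force: 0.0
```

Call:
step_arm(series="-0.5 -0.4 0 -1 0 0 0; -0.5 -0.4 0 -1 0 0 0; -0.5 -0.4 0 -1 0 0 0; -0.5 -0.4 0 -1 0 0 0; -0.5 -0.4 0 -1 0 0 0")

```text
time: 24.05
tool_pos: [502.6, 9.9, 158.5]
tcp_rot: [-3.138, -0.001, 1.652]
contact_force: [0.4, -0.7, -0.2]
grip_width: 68.7
finger_force: 0.0
```

```bash
python3 - <<'E'
from h import *
o=readout.get_obs();print(o["time"],o["tool_pos"],np.degrees(o["tcp_rot"]),o["grip_width"])
p=vision.capture("wrist");W=cloud(p,o);z=W[...,2];save(p,"w5.png",1.5)
hsv=cv2.cvtColor(p["frame"],cv2.COLOR_RGB2HSV);H,S,V=[hsv[...,i].astype(int) for i in range(3)]
g=(H>14)&(H<26)&(S>150)&(z>5)&(z<36)&(abs(W[...,0]-490)<60)
for r in rect(W,g)[:3]:print(*r)
g=rect(W,g);
p=vision.capture("top");W=cloud(p);z=W[...,2]
hsv=cv2.cvtColor(p["frame"],cv2.COLOR_RGB2HSV);H,S=[hsv[...,i].astype(int) for i in range(2)]
for r in rect(W,(H>14)&(H<26)&(S>150)&(z>5)&(z<36)&(abs(W[...,0]-490)<60))[:3]:print("top",*r)
E
```

```text
24.05 [502.6432833    9.88605421 158.53831374] [-1.79808631e+02 -4.35396489e-02  9.46696058e+01] 68.69880743783447
8977 [259.  84.] [494.8 102.7] [ 49.6 157.1] 4.84 14.3
top 998 [214. 218.] [489.9 179. ] [ 46.8 131.1] 5.22 14.0
```

Call:
step_arm(series="-0.5 0.78 0 0.8 0 0 0; -0.5 0.78 0 0.8 0 0 0; -0.5 0.78 0 0.8 0 0 0; -0.5 0.78 0 0.8 0 0 0")

```text
time: 24.55
tool_pos: [498.1, 72.2, 94.9]
tcp_rot: [-3.139, 0.0, 1.654]
contact_force: [1.5, -0.8, 0.8]
grip_width: 68.7
finger_force: 0.0
```

Call:
step_arm(series="-0.5 0.78 0 0.4 0 0 0; -0.5 0.78 0 0.7 0 0 0; -0.5 0.78 0 0.7 0 0 0; -0.5 0.78 0 0.7 0 0 0")

```text
time: 24.95
tool_pos: [494.2, 133.2, 40.6]
tcp_rot: [3.142, 0.0, 1.653]
contact_force: [0.0, -1.0, -0.1]
grip_width: 69.0
finger_force: 0.0
```

```bash
python3 - <<'E'
from h import *
o=readout.get_obs();print(o["time"],o["tool_pos"],np.degrees(o["tcp_rot"]),o["grip_width"],go(o,(492.6,134.5,1.5),94.8))
E
```

```text
24.95 [494.23674284 133.21844043  40.57621084] [1.79999956e+02 2.73018730e-02 9.46899871e+01] 69.00855257773944 (array([ 0.0179, -0.0191,  0.4884]), np.float64(-0.0003))
```

Call:
step_arm(series="-0.5 0.012 -0.015 0.2 0 0 0; -0.5 0.012 -0.015 0.36 0 0 0; -0.5 0.012 -0.015 0.46 0 0 0; -0.5 0.012 -0.015 0.48 0 0 0; -0.5 0.012 -0.015 0.48 0 0 0; 1 0.012 -0.015 0.48 0 0 0; 1 0.012 -0.015 0.48 0 0 0; 1 0.012 -0.015 0.48 0 0 0; 1 0.012 -0.015 0.48 0 0 0; 1 0.012 -0.015 0.48 0 0 0; 1 0.012 -0.015 0.48 0 0 0")

```text
time: 26.05
tool_pos: [492.8, 134.8, 2.0]
tcp_rot: [3.141, 0.0, 1.652]
contact_force: [0.3, 0.7, 3.9]
grip_width: 49.6
finger_force: 30.0
```

Call:
step_arm(series="1 0 0 -0.3 0 0 0; 1 0 0 -0.7 0 0 0; 1 0 0 -1 0 0 0")

```text
time: 26.35
tool_pos: [492.4, 134.7, 82.7]
tcp_rot: [-3.141, 0.0, 1.652]
contact_force: [0.8, 0.3, -0.4]
grip_width: 49.2
finger_force: 30.0
```

Call:
step_arm(series="1 0 0 -1 0 0 0.0828; 1 0 0 -1 0 0 0.0828; 1 0 0 -1 0 0 0.0828; 1 0 0 -1 0 0 0.0828; 1 0 0 -1 0 0 0.0828; 1 0 0 -1 0 0 0.0828")

```text
time: 26.95
tool_pos: [492.1, 134.7, 161.2]
tcp_rot: [-3.141, 0.001, 1.134]
contact_force: [0.7, 0.1, -0.5]
grip_width: 49.4
finger_force: 30.0
```

Call:
step_arm(series="1 -0.4 0.22 0 0 0 0; 1 -0.874 0.493 0 0 0 0; 1 -0.874 0.493 0 0 0 0")

```text
time: 27.25
tool_pos: [498.8, 50.8, 161.2]
tcp_rot: [3.141, 0.002, 1.13]
contact_force: [-0.5, 0.9, -1.3]
grip_width: 49.7
finger_force: 30.0
```

Call:
step_arm(series="1 -0.45 0.25 0 0 0 0; 1 -0.874 0.493 0 0 0 0; 1 -0.874 0.493 0 0 0 0")

```text
time: 27.55
tool_pos: [504.9, -28.6, 161.3]
tcp_rot: [3.141, 0.001, 1.13]
contact_force: [0.1, 0.9, 0.0]
grip_width: 49.8
finger_force: 30.0
```

Call:
step_arm(series="1 -0.45 0.25 0 0 0 0; 1 -0.874 0.493 0 0 0 0; 1 -0.874 0.493 0 0 0 0")

```text
time: 27.85
tool_pos: [511.0, -108.4, 161.3]
tcp_rot: [3.141, 0.001, 1.13]
contact_force: [0.7, 1.2, -0.7]
grip_width: 49.7
finger_force: 30.0
```

Call:
step_arm(series="1 -0.45 0.25 0 0 0 0; 1 -0.874 0.493 0 0 0 0; 1 -0.874 0.493 0 0 0 0")

```text
time: 28.15
tool_pos: [517.0, -188.1, 161.3]
tcp_rot: [3.141, 0.001, 1.13]
contact_force: [-0.5, 0.7, -0.8]
grip_width: 49.8
finger_force: 30.0
```

Call:
step_arm(series="1 -0.4 0.22 0 0 0 0; 1 -0.7 0.4 0 0 0 0; 1 -0.874 0.493 0 0 0 0; 1 -0.874 0.493 0 0 0 0; 1 -0.874 0.493 0 0 0 0; 1 -0.874 0.493 0 0 0 0")

```text
time: 28.75
tool_pos: [522.4, -263.8, 161.6]
tcp_rot: [-3.141, -0.001, 1.133]
contact_force: [0.6, 0.6, -0.1]
grip_width: 49.6
finger_force: 30.0
```

```bash
python3 - <<'E'
from h import *
o=readout.get_obs();print(o["time"],o["tool_pos"],np.degrees(o["tcp_rot"]),o["grip_width"],go(o,(522.7,-265.8,60),64.85))
u=np.array([np.cos(np.radians(64.85)),np.sin(np.radians(64.85))])
for n in("wrist","top"):
    p=vision.capture(n);W=cloud(p,o);save(p,n+"6.png",1.5);z=W[...,2]
    hsv=cv2.cvtColor(p["frame"],cv2.COLOR_RGB2HSV);H,S=[hsv[...,i].astype(int) for i in range(2)]
    d=W[...,:2]-[522.7,-265.8];L=np.stack([d@u,d@[-u[1],u[0]],z],-1)
    g=(H>14)&(H<26)&(S>150)&(z>160)&(z<190)
    for r in rect(L,g)[:3]:print(n,*r)
    q=L[g];print(len(q),np.round(np.percentile(q[:,0],[.5,99.5]),1),[(a,round(float(np.median(q[(q[:,0]>a)&(q[:,0]<a+20),2])),1)) for a in range(-110,110,20) if ((q[:,0]>a)&(q[:,0]<a+20)).sum()>20])
E
```

```text
28.75 [ 522.44380862 -263.76327739  161.5947431 ] [-1.79951351e+02 -3.29469104e-02  6.49349391e+01] 49.56410160597001 (array([-0.0224,  0.0148,  1.2699]), np.float64(0.0002))
wrist 24055 [256. 129.] [56.3  1.7] [ 53.7 109.1] 89.66 173.9
wrist 2368 [257. 289.] [-22.4   2.1] [50.2 16.4] 89.78 173.9
26423 [-29.5 110. ] [(-50, 173.5), (-30, 173.9), (-10, 173.9), (10, 173.9), (30, 173.9), (50, 173.9), (70, 173.9), (90, 173.8)]
top 1469 [403. 180.] [60.   1.1] [104.5  50.4] 0.06 173.7
1556 [-88.1 112. ] [(-90, 173.3), (-10, 173.9), (10, 173.7), (30, 173.8), (50, 173.8), (70, 173.7), (90, 173.6)]
```

View pics/wrist6.png

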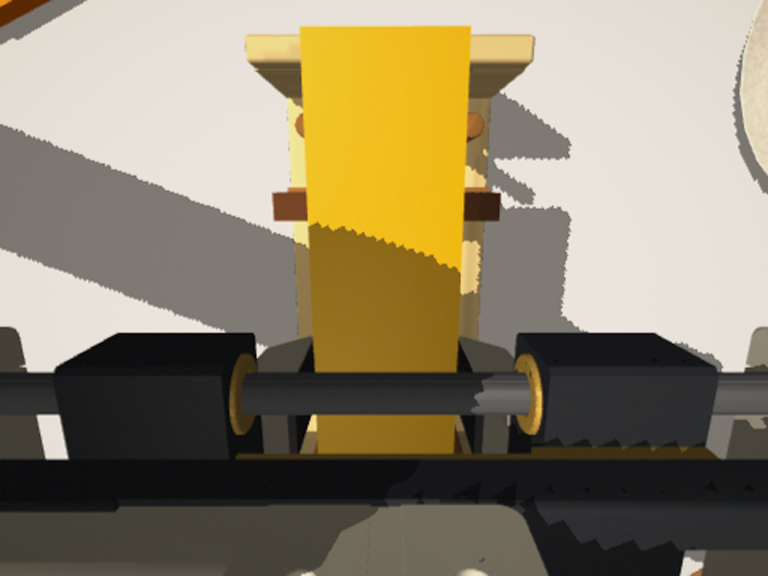

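The wrist view shows the held slat level and centred over the crate, with the sticks' ends at (290,205) and (482,205). I go down part way and check again.

Call:
step_arm(series="1 0 0 0.3 0 0 0; 1 0 0 0.58 0 0 0; 1 0 0 0.58 0 0 0; 1 0 0 0.58 0 0 0; 1 0 0 0.58 0 0 0")

```text
time: 29.35
tool_pos: [523.2, -265.7, 116.7]
tcp_rot: [3.139, 0.0, 1.132]
contact_force: [0.2, -0.1, 0.6]
grip_width: 49.8
finger_force: 30.0
```

```bash
cat > chk.py <<'E'
from h import *
o=readout.get_obs();print(o["time"],o["tool_pos"],np.degrees(o["tcp_rot"]),o["grip_width"],go(o,(522.7,-265.8,60),64.85))
u=np.array([np.cos(np.radians(64.85)),np.sin(np.radians(64.85))])
for n in("wrist","top"):
    p=vision.capture(n);W=cloud(p,o);z=W[...,2]
    hsv=cv2.cvtColor(p["frame"],cv2.COLOR_RGB2HSV);H,S=[hsv[...,i].astype(int) for i in range(2)]
    d=W[...,:2]-[522.7,-265.8];L=np.stack([d@u,d@[-u[1],u[0]],z],-1)
    zt=o["tool_pos"][2]+12
    for nm,m in(("slat",(H>14)&(H<26)&(S>150)&(abs(z-zt)<8)&(abs(L[...,1])<40)&(abs(L[...,0])<116)),("stick",(z>50)&(z<64)&(abs(L[...,0])<85)&(abs(L[...,1])<80)),("board",(z>94)&(z<102)&(abs(L[...,0])>116)&(abs(L[...,0])<140)&(abs(L[...,1])<75))):
        for r in rect(L,m)[:3]:print(n,nm,*r)
E
python3 chk.py
```

```text
29.35 [ 523.23098692 -265.72390262  116.70158467] [1.79866053e+02 2.12111780e-02 6.48743120e+01] 49.81623735778532 (array([-0.0034, -0.0073,  0.7088]), np.float64(0.0001))
wrist slat 24053 [256. 129.] [54.9 -0.1] [ 52.8 109.3] 89.35 128.9
wrist slat 2374 [257. 289.] [-23.8   0.5] [50.1 16.7] 89.49 129.0
wrist stick 939 [184. 139.] [53.  52.2] [29.6 15.6] 89.85 58.3
wrist stick 858 [327. 139.] [ 53.  -49.9] [27.  15.5] 89.98 58.3
wrist board 4544 [257.   9.] [122.8   0.3] [  8.7 129.7] 0.08 98.0
top slat 1252 [396. 182.] [59.4 -0.6] [103.2  50.7] 0.29 128.8
top stick 198 [381. 204.] [54.8 38.1] [16.7 54.4] 0.46 57.9
top stick 60 [396. 165.] [ 54.9 -56.2] [17.4 16.2] 87.54 57.9
top board 344 [362. 172.] [126.6  -0.8] [ 12.4 128.1] 0.0 97.8
```

Call:
step_arm(series="1 0 0 0.25 0 0 0; 1 0 0 0.45 0 0 0; 1 0 0 0.58 0 0 0; 1 0 0 0.65 0 0 0; 1 0 0 0.68 0 0 0; 1 0 0 0.68 0 0 0; 1 0 0 0.68 0 0 0")

```text
time: 30.15
tool_pos: [522.8, -265.8, 61.6]
tcp_rot: [3.14, 0.0, 1.132]
contact_force: [-0.2, 0.0, -1.3]
grip_width: 49.7
finger_force: 30.0
```

```bash
python3 chk.py
```

```text
30.15 [ 522.83379658 -265.7988811    61.55324148] [1.79930707e+02 1.26806021e-02 6.48555827e+01] 49.68855485895698 (array([-0.0007, -0.0015,  0.0194]), np.float64(0.0))
wrist slat 24016 [256. 129.] [54.8  0.4] [ 52.9 109.3] 89.4 73.8
wrist slat 2371 [256. 289.] [-24.1   0.9] [17.  50.1] 0.27 73.9
wrist stick 2198 [168. 144.] [53.1 47.6] [38.3 15.9] 89.99 58.4
wrist stick 2049 [342. 143.] [ 53.3 -45.1] [36.8 15.4] 89.98 58.2
top slat 1061 [387. 186.] [60.  -0.5] [ 51.  101.2] 89.98 73.6
top stick 159 [380. 206.] [54.9 44.8] [17.1 41.4] 1.21 58.0
top stick 122 [395. 169.] [ 54.8 -47.6] [16.7 34.9] 0.84 58.1
top board 342 [362. 172.] [126.5  -0.8] [ 12.4 129.2] 0.0 97.8
```

Top 73.8 against 72.3 expected, so 1.5 mm to go.

Call:
step_arm(series="1 0 0 0.008 0 0 0; 1 0 0 0.014 0 0 0; 1 0 0 0.018 0 0 0; 1 0 0 0.018 0 0 0")

```text
time: 30.65
tool_pos: [522.6, -265.6, 60.0]
tcp_rot: [3.141, 0.0, 1.132]
contact_force: [-1.4, 0.8, 4.5]
grip_width: 49.7
finger_force: 30.0
```

Call:
step_arm(series="-0.5 0 0 0 0 0 0; -0.5 0 0 0 0 0 0; -0.5 0 0 0 0 0 0; -0.5 0 0 0 0 0 0; -0.5 0 0 -0.2 0 0 0; -0.5 0 0 -0.6 0 0 0; -0.5 0 0 -1 0 0 0; -0.5 0 0 -1 0 0 0")

```text
time: 31.45
tool_pos: [524.7, -267.0, 144.0]
tcp_rot: [3.133, 0.001, 1.132]
contact_force: [-0.4, -0.5, -0.7]
grip_width: 68.8
finger_force: 0.0
```

Call:
step_arm(series="-0.5 -0.5 0 -1 0 0 0; -0.5 -0.5 0 -1 0 0 0; -0.5 -0.5 0 -1 0 0 0; -0.5 -0.5 0 -1 0 0 0")

```text
time: 31.85
tool_pos: [505.3, -302.0, 219.2]
tcp_rot: [3.141, -0.0, 1.131]
contact_force: [-0.4, -0.2, -1.2]
grip_width: 68.8
finger_force: 0.0
```

Call:
step_arm(series="-0.5 -0.5 0 -1 0 0 0; -0.5 -0.5 0 -1 0 0 0; -0.5 -0.5 0 -1 0 0 0; -0.5 -0.5 0 -1 0 0 0; -0.5 -0.5 0 -1 0 0 0")

```text
time: 32.35
tool_pos: [488.1, -336.7, 296.7]
tcp_rot: [-3.137, -0.002, 1.133]
contact_force: [-0.3, -0.4, -0.7]
grip_width: 68.7
finger_force: 0.0
```

```bash
sed -i 's/zt=o.*/zt=72.3/' chk.py; python3 chk.py; python3 - <<'E'
from h import *
p=vision.capture("wrist");save(p,"w7.png",1.5)
E
```

```text
32.35 [ 488.14965904 -336.70397079  296.693698  ] [-1.79739440e+02 -9.33925120e-02  6.48972438e+01] 68.72467105846705 (array([0.981 , 0.0285, 2.9602]), np.float64(0.0001))
wrist slat 7608 [258. 103.] [-1.5  1.6] [219.7  50.2] 0.04 72.3
wrist stick 483 [221.  67.] [52.3 47.3] [15.5 39.7] 0.22 58.3
wrist stick 482 [295.  66.] [ 52.8 -43.9] [37.6 16.4] 89.87 58.1
wrist stick 358 [223. 156.] [-56.9  47.3] [38.9 14.8] 89.99 58.5
wrist board 962 [258. 212.] [-122.6    0.9] [ 11.4 128.9] 0.05 98.2
top slat 2401 [413. 197.] [ 0.4 -0.1] [220.7  51.1] 0.03 72.2
top stick 176 [426. 226.] [-53.   44.6] [23.  42.7] 5.29 58.0
top stick 162 [380. 206.] [57.5 44.9] [23.3 42.1] 2.77 58.1
top stick 136 [441. 188.] [-55.2 -47.6] [17.1 35.8] 0.97 57.9
top board 343 [473. 219.] [-121.8   -0.8] [129.4  11.6] 89.92 98.1
top board 342 [362. 172.] [126.6  -0.7] [129.3  12.6] 89.74 98.0
```

View pics/w7.png

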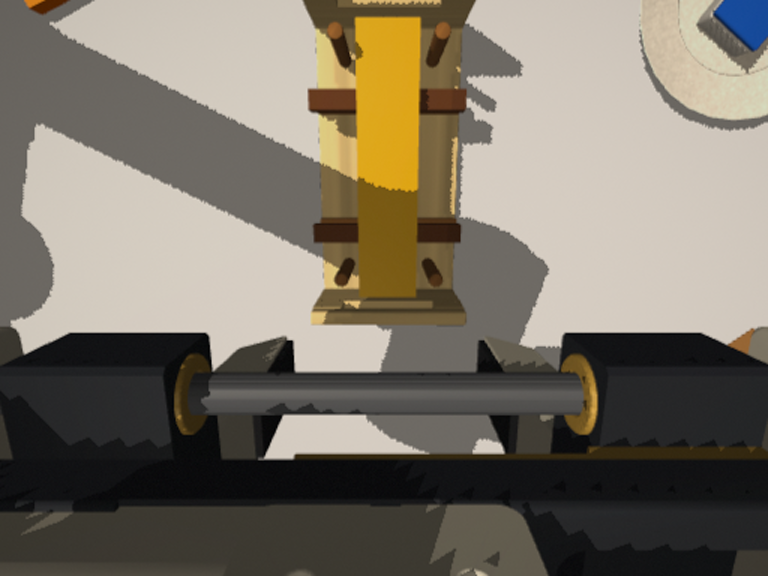

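The view shows the gold slat level on both sticks: slat centre at (388,155), stick ends at (325,100), (450,100), (330,232) and (445,232). All sides are even, so I hand in.

```bash
python3 -c "
from plant import order;print(order.close_job())"
```

```text
the job is handed in; nothing more can be done
None
```

The job is handed in at about 32 s. Both sticks lie square above the bearers and the second gold slat rests level on them, gold face up, all within about 1–2 mm by camera; the bare slat, brush and tin were left alone.

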